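# Nest the three mate cups for the wall cabinet

## Robot

A 6-joint arm with a two-finger parallel gripper is mounted at the origin on the work surface. World frame = base frame: x ahead of the robot, y to its left, z up, the work surface at z = 0. Lengths are in m, angles in degrees, forces in N, time in s.
With the tool pointing down it reaches from about 0.25 to 0.725 m from the base axis. Payload 9.7 kg.
Tool frame: the origin (TCP) lies at the very end of the fingers, on their centre line; the grasp point (between the pads) lies 19 mm behind it; y points along the fingers, x is the direction in which the jaws open and shut, and the axes are right-handed (so a half turn about y gives the same grasp; the last joint's range is limited). The gripper opens to 85 mm and grips with 20 to 120 N. Pads are 22 mm wide; open, the fingers measure 114 mm over their backs; the gripper's body (76 mm by 85 mm) begins 54 mm behind the grasp point. The pads swing forward as they close: fully open they stand 13 mm farther back than shut.
Start: joints at [72.938, 4.979, 10.078, 95.1, 0, 90], TCP at [0.161, 0.526, 0.231] pointing down, gripper open.
Joint ranges: [-179.16, 179.16], [-48.56, 103.87], [-65.8, 70.77], [-126.05, 130.52], [-82.76, 87.17], [-180, 180]. Speed limits (degrees/s): [127.2, 127.2, 147.25, 180, 180, 180].

## Interface

Orientations are given as [roll, pitch, yaw] about the fixed x, y, z axes, in that order (R = Rz(yaw) Ry(pitch) Rx(roll)).
In Python, from workcell import bot gives the robot as it stands.
- The arm moves only by the shell command python3 -m jog 'ROWS' [FORCE]. ROWS is JSON, a list of rows, each a list of 7 numbers: the closure, from 0 (fully open) to 1 (shut), then the shift along the world's x, y, z in units of 25 mm (1.0 is 25 mm), then the turn, a rotation vector about the world's x, y, z in units of 5 degrees (1.0 is 5 degrees). A call has 1 to 5 rows; each row is the pose to reach, as a shift and turn from the pose commanded when the call began; what a row does not reach only later rows make up. A row lasts 1/10 s, in which the tool goes at most 50 mm and 8.59 degrees, less where a joint would pass 70% of its speed; a pose out of reach is approached as far as the arm can. A call with a gripper value outside its range is refused whole. The fingers move at their own pace and stop on an object; FORCE is the grip in N (left out, the last holds). Time passes only in rows, so rows that repeat a pose let the fingers close. It gives the time, the measured TCP pose, the force and the opening at its end, in the units of the state.
- bot.get_obs(): the state, without advancing time (a new reading comes with each control period).
- bot.camera(name): name is "scene" or "top"; returns (picture, depth): 420x560x3 uint8, red, green, blue; 420x560 float32, m along the optical axis (not along the pixel's ray), 0 where there is no reading.
- bot.camera_model(name): a dict with "fx", "fy", "cx", "cy" (pixels), "k1" (the pictures are not rectified: a ray, as slopes to the right and down, at radius r is drawn at 1 + k1 r^2 times it, then the intrinsics apply), "rvec" (rotation vector, rad) and "tvec" (3), from world to camera coordinates, as OpenCV has them. Camera axes: x right, y down, z forward; pixel columns grow to the right and rows downward; lengths in m; the calibration is good to about 2 mm. A picture is of the moment at which its call begins. camera_model takes no time and is no camera call.
- bot.job_done(): hands the job in, once; it reports no verdict.
Trained networks look in the newest picture that a camera, given by its name, has taken for a name from the list of things; names that differ only in an ending like _2 or _b are one class to them, and where a whole thing is asked for, a point or a joint stands for the part that bears it (a point fixed in the world has none). Each returns a list of dicts, best first, with "conf" (0 to 1); they miss things now and then, are a little off and sometimes report something else, mostly with a low value. They report only what shows in the picture. A call takes as long as a camera call. They do not tell look-alikes from the thing itself.
- bot.regions_of(camera, label): "pixels" (420x560 bool, what is visible of it) and "point" ([row, column] in pixels, amid what is visible of it).
The state is a dict: "time": time; "q": joint angles; "qd": joint speeds; "joint_efforts": joint torques, N m; "ee_pos": TCP position; "tcp_rot": TCP orientation; "wrist_force": force on the tool from outside, world axes, zero at the start; "torque": the same for the moment, N m; "opening": finger opening in m.
Only numpy, scipy, OpenCV 4.12 (cv2) and the standard library are available. Lean on these libraries where they do the work, as an engineer would, in place of code of your own. Each camera call takes 0.05 s, during which the arm holds its last target. There are 200 camera calls.

## Task

The mate cups must go back into the wall cabinet as one stack: lift the wooden cover off the blue cup and stand it, knob up, in the middle of the empty cork coaster, then nest the red cup and the fallen yellow cup, in either order, upright and fully home in the blue cup, which stays on its own coaster. Set everything down gently, since the enamel chips, and leave the other things on the counter where they are.

Things in the scene. Friction and masses are not known exactly. Their poses are not given: they have to be found in the camera images.
- cup_a: Blue enamelled steel cup, 84 mm high, open top; stands on coaster_a, at first under the cover. Origin: centre of its underside, z to the mouth. Outer diameter 43 mm at the foot, 58 mm at height 56 mm; from there to the rim a straight black band 66 mm across. Inner diameter 61 mm at the rim, 40 mm at the 4 mm thick floor. 80 to 170 g. All three cups have this shape.
- cup_b: Red cup of the same shape and frame as cup_a, standing on the counter. Cups nest until the lower edge of the band (height 56 mm) of the upper sits on the rim of the lower: the upper underside is then 28 mm above the lower one, with about 1.5 mm of side play, and only its 28 mm high band shows. Grip it by the band.
- cup_c: Yellow cup, same shape and frame, at first lying on its side on the counter: it rests on the edges of its foot and band, so its axis (z) rises about 11 degrees towards the mouth, which points to the left (+y), 55 to 105 degrees from +x. It rolls if pushed.
- cover: Loose round wooden cover on the blue cup. Origin: centre of the underside of its plug, z up. From there upwards: plug 57 mm across, 6 mm high (loose in the cup's mouth), disc 72 mm across from 6 to 11 mm (rests on the rim), upright knob 20 mm across from 11 to 35 mm: grip its upper half. About 60 g. Off the cup it stands on its plug.
- coaster_a: Fixed round cork coaster, 90 mm across, 6 mm thick, with the blue cup on it. Origin at the centre of its underside.
- coaster_b: Fixed round cork coaster of the same size, empty at the start. Origin at the centre of its underside.
- gourd_1: Dark wooden mate gourd with a steel rim, upright, 76 mm across, 83 mm high; origin at the centre of its underside. Bystander.
- gourd_2: Second dark wooden mate gourd, the same as gourd_1. Bystander.
- tin: Empty open stainless tin, upright, 89 mm across, 100 mm high; origin at the centre of its underside. Bystander.
- bombilla: Silver metal drinking straw lying on the counter, about 190 mm long, 8 mm thick with a 17 mm bulb at one end; origin near mid-length on its axis, x along it. Bystander.
- sugar_jar: Glass jar with a wooden lid, upright, 60 mm across, 85 mm high; origin at the centre of its underside. Bystander.
Mind the look-alikes: they are no part of the job. Of the things that look like the cup_b, take the one that is nearest to the robot's base at the start.

How it is judged (in metres and radians):
On the way:
1. the wooden cover stands released on the empty coaster (horizontal distance between cover and coaster_b below 0.018 m and angle between cover's own z axis and vertical below 0.08 rad and height (world z) of cover below 0.012 m and contact force between cover and the fingers below 0.1 N and linear speed of cover below 0.02 m/s), for 0.2 s.
At the end, for the whole second after the job is handed in: Red and yellow cups nested in the blue one, either order: each 25 to 31 mm above the cup below, axes within 4 mm, upright within 4 degrees. Blue cup upright on its coaster, within 21 mm of centre; cover knob up on the other coaster, within 18 mm of centre; all released, at rest (((z of cup_b in the frame of cup_a between 0.025 and 0.031 m and horizontal distance between cup_b and cup_a below 0.004 m and angle between each of cup_b, cup_c's own z axis and vertical below 0.07 rad and z of cup_c in the frame of cup_b between 0.025 and 0.031 m and horizontal distance between cup_c and cup_b below 0.004 m) or (z of cup_c in the frame of cup_a between 0.025 and 0.031 m and horizontal distance between cup_c and cup_a below 0.004 m and angle between each of cup_c, cup_b's own z axis and vertical below 0.07 rad and z of cup_b in the frame of cup_c between 0.025 and 0.031 m and horizontal distance between cup_b and cup_c below 0.004 m)) and horizontal distance between cup_a and coaster_a below 0.021 m and angle between cup_a's own z axis and vertical below 0.07 rad and height (world z) of cup_a below 0.01 m and horizontal distance between cover and coaster_b below 0.018 m and angle between cover's own z axis and vertical below 0.08 rad and height (world z) of cover below 0.012 m and linear speed of each of cup_a, cup_b, cup_c, cover below 0.02 m/s); the robot touches nothing.
It fails at once if a cup or the cover is struck or pressed on another cup or on a coaster with more than 40 N (contact force between cup_a and cup_b above 40 N or contact force between any of cup_a, cup_b and cup_c above 40 N or contact force between cup_a and coaster_a above 40 N or contact force between cover and coaster_b above 40 N).
It fails at once if a cup is let fall into the stack, or the cover onto its coaster, instead of being lowered (no finger on it and faster than 0.5 m/s, a fall of some 13 mm) ((horizontal distance between cup_b and cup_a below 0.03 m and contact force between cup_b and the fingers below 0.1 N and linear speed of cup_b above 0.5 m/s) or (horizontal distance between cup_c and cup_a below 0.03 m and contact force between cup_c and the fingers below 0.1 N and linear speed of cup_c above 0.5 m/s) or (horizontal distance between cover and coaster_b below 0.03 m and contact force between cover and the fingers below 0.1 N and linear speed of cover above 0.5 m/s)).
It fails at once if a gourd, the tin, the bombilla or the sugar jar is moved by more than 30 mm (distance of any of gourd_1, gourd_2, tin, bombilla, sugar_jar from where it was at the start of the episode above 0.03 m).
It also fails if it takes over 72 s, if anything falls off the work surface, if the arm or the gripper's body presses on something with over 40 N, if the wrist force passes 120 N, or if a joint passes its speed limit or range.

## Working session

There is one attempt and no reset: what is moved stays moved. The work goes in short steps, Python scripts to look and compute and a shell command to move; the robot and the scene stay as the last step left them, time stands still between calls to the robot, and variables do not carry over. Pictures are saved under pics/ and viewed, about 8 in all and at most 12, crops included, and the job is handed in when it is done.

```bash
mkdir -p pics; cat > h.py <<'E'
import numpy as np, cv2
from workcell import bot
def cloud(cam,depth):
    m=bot.camera_model(cam); H,W=depth.shape
    K=np.array([[m['fx'],0,m['cx']],[0,m['fy'],m['cy']],[0,0,1.]])
    v,u=np.mgrid[0:H,0:W]
    p=cv2.undistortPoints(np.stack([u,v],-1).reshape(-1,1,2).astype(np.float64),K,np.array([m['k1'],0,0,0.])).reshape(H,W,2)
    P=np.dstack([p[...,0]*depth,p[...,1]*depth,depth]).astype(float)
    R=cv2.Rodrigues(np.array(m['rvec'],float))[0]
    X=(P-np.array(m['tvec']).ravel())@R
    X[depth<=0]=np.nan
    return X
def shot(cam,fn=None):
    rgb,d=bot.camera(cam)
    if fn: cv2.imwrite('pics/'+fn,rgb[...,::-1])
    return rgb,cloud(cam,d)
def circ(p):
    A=np.c_[2*p,np.ones(len(p))]; s=np.linalg.lstsq(A,(p**2).sum(1),rcond=None)[0]
    return s[:2],np.sqrt(s[2]+s[0]**2+s[1]**2)
E
cat > a.py <<'E'
from h import *
for c in ['top','scene']:
    rgb,X=shot(c,c+'0.png'); np.savez(c+'0.npz',rgb=rgb,X=X)
    for n in ['cup_a','cover','coaster_b','gourd_1','tin','bombilla','sugar_jar']:
        for r in bot.regions_of(c,n):
            if r['conf']<.3: continue
            q=X[r['pixels']]; q=q[~np.isnan(q[:,0])]
            if len(q)==0: continue
            print(c,n,round(r['conf'],2),np.round(r['point']),len(q),'med',np.round(np.median(q,0),3),'lo',np.round(np.percentile(q,2,axis=0),3),'hi',np.round(np.percentile(q,98,axis=0),3),np.median(rgb[r['pixels']],0))
o=bot.get_obs();print(o['time'],o['ee_pos'],o['tcp_rot'],o['opening'])
cv2.imwrite('pics/both.png',np.vstack([cv2.imread('pics/top0.png'),cv2.imread('pics/scene0.png')])[:, :])
E
python3 a.py
```

```text
top cup_a 0.87 [166. 124.] 830 med [0.703 0.373 0.053] lo [0.668 0.328 0.   ] hi [0.729 0.391 0.086] [83. 18. 16.]
top cup_a 0.87 [153. 345.] 782 med [ 0.743 -0.133  0.046] lo [ 0.701 -0.159  0.001] hi [ 0.775 -0.097  0.086] [128.  45.  42.]
top cup_a 0.78 [251. 125.] 969 med [0.514 0.354 0.051] lo [0.488 0.309 0.001] hi [0.549 0.41  0.069] [119. 102.  10.]
top cup_a 0.75 [129. 176.] 799 med [0.791 0.243 0.056] lo [0.75  0.203 0.001] hi [0.813 0.264 0.086] [85. 23. 19.]
top cup_a 0.67 [274. 423.] 1167 med [ 0.47  -0.328  0.007] lo [ 0.43  -0.368  0.003] hi [ 0.509 -0.286  0.011] [165. 131.  89.]
top cup_a 0.59 [242. 254.] 734 med [0.539 0.058 0.038] lo [0.509 0.024 0.002] hi [0.568 0.084 0.086] [118.  32.  27.]
top cover 0.78 [222. 345.] 885 med [ 0.578 -0.137  0.096] lo [ 0.545 -0.17   0.003] hi [ 0.613 -0.106  0.121] [158. 108.  64.]
top coaster_b 0.89 [276. 422.] 1261 med [ 0.469 -0.327  0.007] lo [ 0.426 -0.369  0.001] hi [ 0.511 -0.287  0.011] [164. 132.  90.]
top coaster_b 0.67 [239. 334.] 200 med [ 0.548 -0.117  0.007] lo [ 0.534 -0.166  0.003] hi [ 0.594 -0.101  0.01 ] [166. 
[... 2275 characters left out ...]
 1010 med [0.753 0.012 0.059] lo [ 0.694 -0.02  -0.002] hi [0.772 0.044 0.082] [83. 55. 39.]
scene tin 0.68 [214. 161.] 1682 med [ 0.693 -0.271  0.062] lo [ 0.642 -0.316  0.003] hi [ 0.727 -0.234  0.099] [132. 132. 137.]
scene tin 0.61 [194. 305.] 728 med [0.556 0.056 0.06 ] lo [0.512 0.027 0.004] hi [0.575 0.085 0.083] [89.5 28.  25. ]
scene bombilla 0.46 [168. 271.] 117 med [ 0.411 -0.064  0.006] lo [ 0.392 -0.096 -0.001] hi [0.421 0.086 0.014] [141. 140. 137.]
scene sugar_jar 0.78 [280. 323.] 703 med [0.808 0.144 0.082] lo [0.776 0.118 0.042] hi [0.823 0.171 0.085] [188. 162. 126.]
0.8 [0.16136081 0.52578291 0.2312832 ] [-9.00000553e+01  6.21081444e-04  7.29383914e+01] 0.08564178168264658
```

View pics/top0.png

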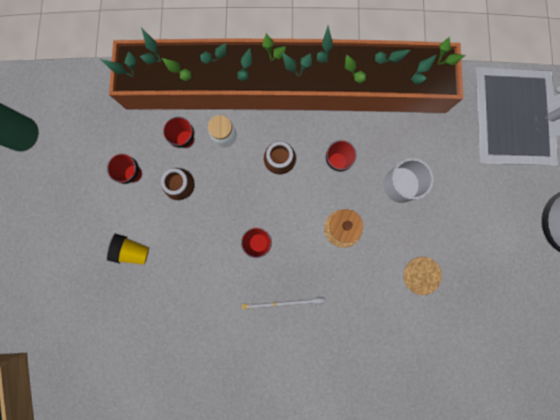

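View pics/scene0.png

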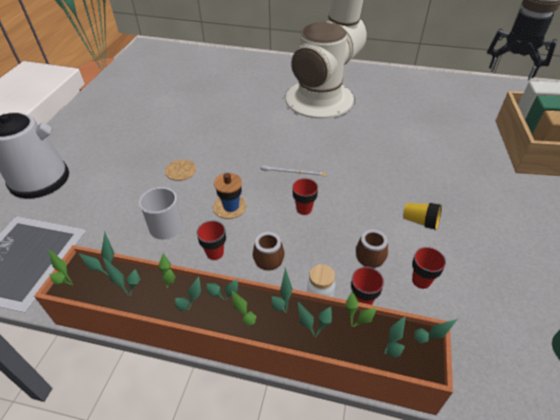

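Possible red cups, in the top picture: (256,242), (340,155), (178,131) and (122,168). The one nearest the base is (256,242), at about (0.54, 0.056). The cover with the blue cup under it is at (345,227), the empty coaster at (422,276) and the yellow cup at (128,250). Next I'll fit the positions and check the choice in a crop.

```bash
cat > b.py <<'E'
from h import *
from scipy.optimize import least_squares
D={c:np.load(c+'0.npz') for c in ['top','scene']}
def sel(c,xy,r,z0,z1):
    X=D[c]['X'].reshape(-1,3); C=D[c]['rgb'].reshape(-1,3).astype(int)
    k=(np.hypot(X[:,0]-xy[0],X[:,1]-xy[1])<r)&(X[:,2]>z0)&(X[:,2]<z1); return X[k],C[k]
def rfit(p,R):  # circle of known radius, robust, p=points on disc edge
    return least_squares(lambda s:np.hypot(p[:,0]-s[0],p[:,1]-s[1])-R,p[:,:2].mean(0),loss='soft_l1',f_scale=.002).x
def mm(p): return (np.percentile(p[:,:2],1,axis=0)+np.percentile(p[:,:2],99,axis=0))/2
for c in D:
    p,_=sel(c,(.54,.056),.05,.077,.095); print(c,'red rim',len(p),rfit(p,.0318),mm(p),circ(p[:,:2]),np.median(p[:,2]))
    p,_=sel(c,(.58,-.137),.06,.088,.101); print(c,'disc',mm(p),p.mean(0))
    p,_=sel(c,(.58,-.137),.03,.110,.13); print(c,'knob',len(p),mm(p),p.mean(0),p[:,2].max())
    p,C=sel(c,(.47,-.327),.06,-.01,.02); k=C[:,0]-C[:,2]>40; p=p[k];print(c,'coast',len(p),mm(p),p.mean(0))
    p,_=sel(c,(.515,.355),.08,-.01,.1); C=_; 
    k=((C[:,0]-C[:,2]>35)|(C.max(1)<60))&(p[:,2]>.012); p=p[k]
    g=np.radians(11.6)
    def res(s):
        a=np.array([np.cos(s[2])*np.cos(g),np.sin(s[2])*np.cos(g),np.sin(g)])
        o=np.array([s[0],s[1],.0215*np.cos(g)+s[3]])
        d=p-o; h=d@a; r=np.linalg.norm(d-h[:,None]*a,axis=1)
        R=np.where(h<.056,.0215+h*.0075/.056,.033)
        e=r-R
        e=np.where(h<0,np.hypot(h,np.maximum(e,0)),e); e=np.where(h>.084,np.hypot(h-.084,np.maximum(e,0)),e)
        return np.where((h>.04)&(e<-.002),np.minimum(0*e+.002,-e),e)
    best=min((least_squares(res,[.515,.32,np.radians(y),0],loss='soft_l1',f_scale=.002) for y in (60,80,100)),key=lambda r:r.cost)
    print(c,'yellow',len(p),best.x[:2],np.degrees(best.x[2]),best.x[3],'rms',np.sqrt(np.mean(best.fun**2)), p.min(0),p.max(0))
im=np.hstack([cv2.resize(cv2.imread('pics/top0.png')[200:320,215:375],None,fx=2.5,fy=2.5),cv2.resize(cv2.imread('pics/top0.png')[200:320,80:240],None,fx=2.5,fy=2.5)])
cv2.imwrite('pics/crop1.png',im)
E
python3 b.py
```

```text
top red rim 155 [0.53894394 0.05351403] [0.5394925  0.05354427] (array([0.53896181, 0.05357353]), np.float64(0.031342020477483176)) 0.08356686226399034
top disc [ 0.57780504 -0.13699687] [ 0.57776654 -0.13763062  0.09575679]
top knob 74 [ 0.57761302 -0.13803508] [ 0.57769652 -0.13810501  0.11961807] 0.12434844034205696
top coast 1137 [ 0.4684398  -0.32836665] [ 0.46856183 -0.32827489  0.00719678]
top yellow 867 [0.50348828 0.3125981 ] 76.50331698252157 9.866979789872707e-05 rms 0.001582236976327988 [0.48558504 0.305547   0.01572697] [0.55112684 0.39057467 0.07009873]
scene red rim 127 [0.54301308 0.05654403] [0.54251491 0.05667326] (array([0.54293346, 0.0565846 ]), np.float64(0.03156879586146915)) 0.08080708063428005
scene disc [ 0.58225137 -0.13475819] [ 0.58638347 -0.13367562  0.09307849]
scene knob 52 [ 0.58119844 -0.13490264] [ 0.58279327 -0.13495522  0.1163085 ] 0.12103041921728046
scene coast 496 [ 0.47318562 -0.32484114] [ 0.4743163  -0.32410814  0.00527217]
scene yellow 713 [0.50580515 0.31581714] 76.54922238234795 -0.0013732579155004076 rms 0.0015765369978491502 [0.49174737 0.31008078 0.01245268] [0.5588915  0.4039051  0.06932244]
```

View pics/crop1.png

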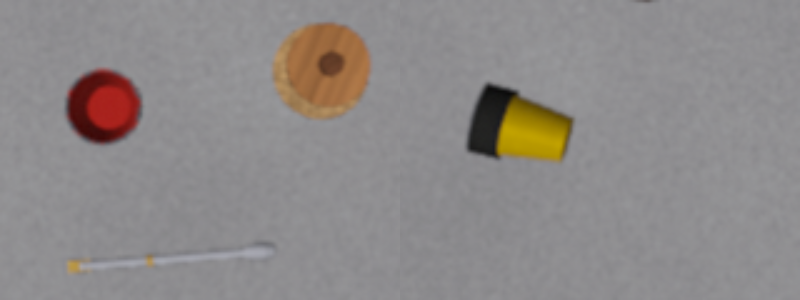

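The crop shows the red cup standing alone (105,105), the cover on the blue cup (322,70), and the yellow cup lying with its mouth to the left (520,130 in the combined crop). Cover first: I'll move above its knob.

```bash
for i in 1 2 3 4; do python3 -m jog '[[0,1,-1.6,0,0,0,-1.1],[0,2,-3.3,0,0,0,-2.2],[0,3.1,-5,0,0,0,-3.4],[0,4.2,-6.6,-0.3,0,0,-4.5],[0,4.2,-6.6,-0.3,0,0,-4.5]]' 30; done
```

```text
time: 1.3
ee_pos: [0.2686, 0.357, 0.2238]
tcp_rot: [-90.1, -0.0, 50.0]
wrist_force: [-0.1, 1.9, 1.2]
opening: 0.0853
time: 1.8
ee_pos: [0.3735, 0.1919, 0.2157]
tcp_rot: [-90.1, 0.0, 27.4]
wrist_force: [-0.1, -0.1, 0.1]
opening: 0.0853
time: 2.3
ee_pos: [0.4783, 0.0276, 0.2073]
tcp_rot: [-90.0, 0.1, 5.1]
wrist_force: [-0.4, 0.2, -0.9]
opening: 0.0856
time: 2.8
ee_pos: [0.5833, -0.1367, 0.1979]
tcp_rot: [-90.0, 0.2, -17.3]
wrist_force: [-0.5, 0.4, -0.3]
opening: 0.0853
```

```bash
python3 -m jog '[[0,-0.12,0,-1,0,0,0],[0,-0.12,0,-2,0,0,0],[0,-0.12,0,-3,0,0,0],[0,-0.12,0,-3.6,0,0,0],[0,-0.12,0,-3.96,0,0,0]]' 30
python3 -m jog '[[0.2,0,0,0,0,0,0],[0.4,0,0,0,0,0,0],[0.6,0,0,0,0,0,0],[0.8,0,0,0,0,0,0],[1,0,0,0,0,0,0]]' 30
python3 -m jog '[[1,0,0,0,0,0,0],[1,0,0,0,0,0,0],[1,0,0,0,0,0,0],[1,0,0,0,0,0,0],[1,0,0,0,0,0,0]]' 30
```

```text
time: 3.3
ee_pos: [0.5781, -0.1329, 0.1012]
tcp_rot: [-90.0, 0.1, -16.9]
wrist_force: [-0.2, 0.0, 0.3]
opening: 0.0854
time: 3.8
ee_pos: [0.5789, -0.1344, 0.1032]
tcp_rot: [-90.0, -0.1, -17.1]
wrist_force: [1.9, -0.7, 3.0]
opening: 0.0185
time: 4.3
ee_pos: [0.5789, -0.1344, 0.1031]
tcp_rot: [-90.0, -0.1, -17.1]
wrist_force: [2.9, -1.4, 5.9]
opening: 0.0189
```

```bash
python3 -m jog '[[1,0,0,0.2,0,0,0],[1,0,0,0.6,0,0,0],[1,0,0,1.2,0,0,0],[1,0,0,1.8,0,0,0],[1,0,0,2.4,0,0,0]]'
python3 - <<'E'
from h import *
rgb,X=shot('scene','s1.png'); 
cv2.imwrite('pics/s1c.png',cv2.resize(cv2.imread('pics/s1.png')[80:280,120:360],None,fx=2.5,fy=2.5))
E
```

```text
time: 4.8
ee_pos: [0.5785, -0.1342, 0.1642]
tcp_rot: [-90.0, -0.0, -17.1]
wrist_force: [-0.1, 0.2, 0.2]
opening: 0.0187
```

View pics/s1c.png

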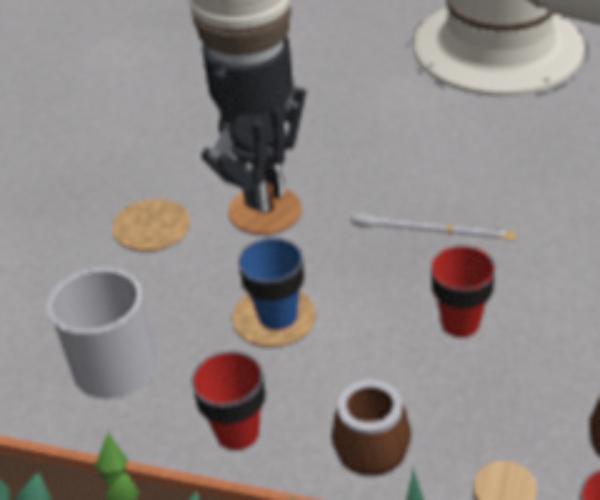

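The cover is off (crop 265,210), and the blue cup still stands on its coaster (272,285). Next I'll carry the cover to the empty coaster.

```bash
python3 -m jog '[[1,-0.9,-1.5,0,0,0,0],[1,-1.8,-3.0,0,0,0,0],[1,-2.7,-4.6,0,0,0,0],[1,-3.6,-6.2,0,0,0,0],[1,-4.2,-7.4,0,0,0,0]]'
python3 -m jog '[[1,-0.1,-0.2,-0.5,0,0,0],[1,-0.1,-0.2,-1.3,0,0,0],[1,-0.1,-0.2,-2.3,0,0,0],[1,-0.1,-0.2,-3.2,0,0,0],[1,-0.1,-0.2,-4,0,0,0]]'
python3 -m jog '[[1,0,0,-0.2,0,0,0],[1,0,0,-0.4,0,0,0],[1,0,0,-0.6,0,0,0],[1,0,0,-0.8,0,0,0],[1,0,0,-0.8,0,0,0]]'
python3 - <<'E'
from h import *
rgb,X=shot('scene','s2.png')
k=(np.abs(X[...,0]-.48)<.07)&(np.abs(X[...,1]+.326)<.07)&(rgb[...,0].astype(int)-rgb[...,2]>50)&(X[...,2]>.01)&(X[...,2]<.08)
p=X[k];print(len(p),p.min(0),p.max(0),np.median(p,0))
E
```

```text
time: 5.35
ee_pos: [0.4719, -0.3212, 0.163]
tcp_rot: [-90.0, -0.0, -17.1]
wrist_force: [0.7, -0.7, -0.9]
opening: 0.0187
time: 5.85
ee_pos: [0.471, -0.3234, 0.0609]
tcp_rot: [-90.0, 0.0, -17.0]
wrist_force: [0.5, -0.6, -1.4]
opening: 0.0183
time: 6.35
ee_pos: [0.4709, -0.3241, 0.0421]
tcp_rot: [-90.0, 0.0, -17.1]
wrist_force: [0.7, 0.6, -0.2]
opening: 0.0185
235 [ 0.44282755 -0.35825771  0.0285734 ] [ 0.50637813 -0.2887065   0.0586709 ] [ 0.48164753 -0.3148614   0.03357135]
```

```bash
python3 -m jog '[[1,0,0,-0.15,0,0,0],[1,0,0,-0.3,0,0,0],[1,0,0,-0.45,0,0,0],[1,0,0,-0.55,0,0,0],[1,0,0,-0.6,0,0,0]]'
python3 -m jog '[[1,0,0,-0.02,0,0,0],[1,0,0,-0.04,0,0,0],[1,0,0,-0.06,0,0,0],[1,0,0,-0.06,0,0,0],[1,0,0,-0.06,0,0,0]]'
python3 -m jog '[[1,0,0,-0.02,0,0,0],[1,0,0,-0.04,0,0,0],[1,0,0,-0.04,0,0,0],[1,0,0,-0.04,0,0,0]]'
```

```text
time: 6.9
ee_pos: [0.4707, -0.3241, 0.0268]
tcp_rot: [-90.0, 0.0, -17.1]
wrist_force: [-0.5, 0.4, -0.4]
opening: 0.0182
time: 7.4
ee_pos: [0.4709, -0.3242, 0.0259]
tcp_rot: [-90.0, -0.0, -17.1]
wrist_force: [0.3, 0.2, -0.7]
opening: 0.0186
time: 7.8
ee_pos: [0.471, -0.3243, 0.0251]
tcp_rot: [-90.0, -0.0, -17.1]
wrist_force: [-0.5, 0.3, 2.6]
opening: 0.0184
```

```bash
python3 -m jog '[[0.9,0,0,0,0,0,0],[0.8,0,0,0,0,0,0],[0.6,0,0,0,0,0,0],[0.4,0,0,0,0,0,0],[0,0,0,0,0,0,0]]'
python3 -m jog '[[0,0,0,0,0,0,0],[0,0,0,1,0,0,0],[0,0,0,3,0,0,0],[0,0,0,5,0,0,0],[0,0,0,6.8,0,0,0]]'
for i in 1 2; do python3 -m jog '[[0,0.3,1.6,0,0,0,0],[0,0.6,3.2,0,0,0,0],[0,0.9,4.8,0,0,0,0],[0,1.2,6.4,0,0,0,0],[0,1.4,7.6,0,0,0,0]]'; done
python3 -m jog '[[0,0,0,0,0,0,0],[0,0,0,0,0,0,0]]'
cat > m.py <<'E'
from h import *
import sys
exec(open('b.py').read().split("for c in D:")[0].split("D={")[0])
for c in sys.argv[1:]:
    rgb,X=shot(c,'last_%s.png'%c)
    def S(xy,r,z0,z1): return X[(np.hypot(X[...,0]-xy[0],X[...,1]-xy[1])<r)&(X[...,2]>z0)&(X[...,2]<z1)]
    f=lambda p,R:least_squares(lambda s:np.hypot(p[:,0]-s[0],p[:,1]-s[1])-R,p[:,:2].mean(0),loss='soft_l1',f_scale=.002).x
    p=S((.541,.055),.045,.077,.095)
    if len(p)>40: print(c,'red',len(p),f(p,.0318))
    p=S((.58,-.136),.045,.083,.1)
    if len(p)>40: print(c,'blue',len(p),f(p,.0318),np.median(p[:,2]))
    p=S((.47,-.326),.05,.012,.022)
    if len(p)>40: print(c,'disc',len(p),(np.percentile(p,1,axis=0)+np.percentile(p,99,axis=0))/2,np.median(p[:,2]))
E
python3 m.py scene top
```

```text
time: 8.3
ee_pos: [0.4707, -0.3241, 0.0245]
tcp_rot: [-90.0, 0.0, -17.1]
wrist_force: [-0.4, 0.7, -0.4]
opening: 0.0613
time: 8.8
ee_pos: [0.4707, -0.3241, 0.1972]
tcp_rot: [-90.0, -0.0, -17.1]
wrist_force: [1.3, -0.6, 0.1]
opening: 0.0859
time: 9.3
ee_pos: [0.506, -0.1321, 0.1949]
tcp_rot: [-90.0, -0.0, -17.0]
wrist_force: [0.4, -0.6, -0.6]
opening: 0.0853
time: 9.8
ee_pos: [0.541, 0.0581, 0.1947]
tcp_rot: [-90.0, 0.0, -17.0]
wrist_force: [0.6, -0.7, -0.2]
opening: 0.0853
time: 10.0
ee_pos: [0.5408, 0.0563, 0.1946]
tcp_rot: [-90.0, 0.0, -17.0]
wrist_force: [1.3, -0.9, 0.1]
opening: 0.0856
scene red 127 [0.54309737 0.05663154]
scene blue 135 [ 0.58261372 -0.13456263] 0.0868039625960971
scene disc 274 [ 0.47170374 -0.32398141  0.01679126] 0.016479859527317772
top blue 156 [ 0.57849389 -0.13723591] 0.09007996951031108
top disc 691 [ 0.4683285  -0.32670767  0.0175654 ] 0.017956748316915832
```

```bash
python3 -m jog '[[0,0,0,-1.5,0,0,0],[0,0,0,-3,0,0,0],[0,0,0,-4.2,0,0,0],[0,0,0,-5,0,0,0],[0,0,0,-5.22,0,0,0]]' 20
python3 -m jog '[[0.1,0,0,0,0,0,0],[0.2,0,0,0,0,0,0],[0.3,0,0,0,0,0,0],[0.5,0,0,0,0,0,0],[0.5,0,0,0,0,0,0]]' 20
python3 -m jog '[[0,0,0,0,0,0,0],[0,0,0,0,0,0,0],[0,0,0,0,0,0,0],[0,0,0,0,0,0,0]]'
for i in 1 2 3; do python3 -m jog '[[0,0,0,0,0,0,1.5],[0,0,0,0,0,0,3],[0,0,0,0,0,0,4.5],[0,0,0,0,0,0,6],[0,0,0,0,0,0,6]]'; done
python3 -m jog '[[0.1,0,0,0,0,0,0],[0.2,0,0,0,0,0,0],[0.3,0,0,0,0,0,0],[1,0,0,0,0,0,0],[1,0,0,0,0,0,0]]' 30
python3 -m jog '[[1,0,0,0,0,0,0],[1,0,0,0,0,0,0],[1,0,0,0,0,0,0]]' 30
```

```text
time: 10.6
ee_pos: [0.5395, 0.0545, 0.0619]
tcp_rot: [-90.1, 0.2, -17.2]
wrist_force: [0.3, -0.2, -0.9]
opening: 0.0852
time: 11.1
ee_pos: [0.5417, 0.0558, 0.0661]
tcp_rot: [-90.0, -0.1, -17.1]
wrist_force: [-1.3, -0.1, 6.9]
opening: 0.0653
time: 11.5
ee_pos: [0.5409, 0.0558, 0.0642]
tcp_rot: [-90.0, 0.0, -17.1]
wrist_force: [0.0, 0.4, -0.7]
opening: 0.0856
time: 12.0
ee_pos: [0.5408, 0.0558, 0.0642]
tcp_rot: [-90.0, 0.0, 13.0]
wrist_force: [-0.2, 0.2, -0.6]
opening: 0.0857
time: 12.5
ee_pos: [0.5408, 0.0558, 0.0642]
tcp_rot: [-90.0, 0.0, 42.8]
wrist_force: [0.3, 0.2, -0.3]
opening: 0.0853
time: 13.0
ee_pos: [0.5409, 0.0558, 0.0642]
tcp_rot: [-90.0, 0.0, 72.7]
wrist_force: [0.3, -0.1, 0.2]
opening: 0.0857
time: 13.5
ee_pos: [0.5412, 0.0558, 0.0648]
tcp_rot: [-90.1, -0.0, 72.9]
wrist_force: [0.2, 0.6, 5.2]
opening: 0.0652
time: 13.8
ee_pos: [0.5412, 0.0558, 0.0647]
tcp_rot: [-90.1, -0.0, 72.9]
wrist_force: [0.4, 0.0, 6.1]
opening: 0.0651
```

```bash
python3 -m jog '[[1,0,0,0.4,0,0,0],[1,0,0,1.4,0,0,0],[1,0,0,2.8,0,0,0],[1,0,0,4.1,0,0,0],[1,0,0,5,0,0,0]]'
python3 -m jog '[[1,0.3,-1.4,0,0,0,-0.8],[1,0.6,-3,0,0,0,-1.6],[1,1,-4.6,0,0,0,-2.4],[1,1.3,-6.2,0,0,0,-3.2],[1,1.58,-7.66,0,0,0,-4]]'
python3 -m jog '[[1,0,0,0,0,0,0],[1,0,0,0,0,0,0],[1,0,0,0,0,0,0]]'
python3 m.py scene
python3 - <<'E'
from h import *
cv2.imwrite('pics/s3c.png',cv2.resize(cv2.imread('pics/last_scene.png')[80:280,120:360],None,fx=2.5,fy=2.5))
E
```

```text
time: 14.3
ee_pos: [0.5409, 0.0558, 0.1918]
tcp_rot: [-90.1, -0.0, 72.9]
wrist_force: [0.4, -0.7, -1.0]
opening: 0.0648
time: 14.8
ee_pos: [0.5802, -0.1375, 0.1893]
tcp_rot: [-90.0, 0.0, 52.7]
wrist_force: [-0.2, 0.3, -0.4]
opening: 0.0649
time: 15.1
ee_pos: [0.5802, -0.135, 0.1893]
tcp_rot: [-90.0, -0.0, 53.0]
wrist_force: [0.0, -0.1, -1.2]
opening: 0.0649
scene blue 101 [ 0.5823019 -0.1346206] 0.0864636885604461
scene disc 278 [ 0.47011734 -0.32380516  0.01641179] 0.016167380679392163
```

View pics/s3c.png

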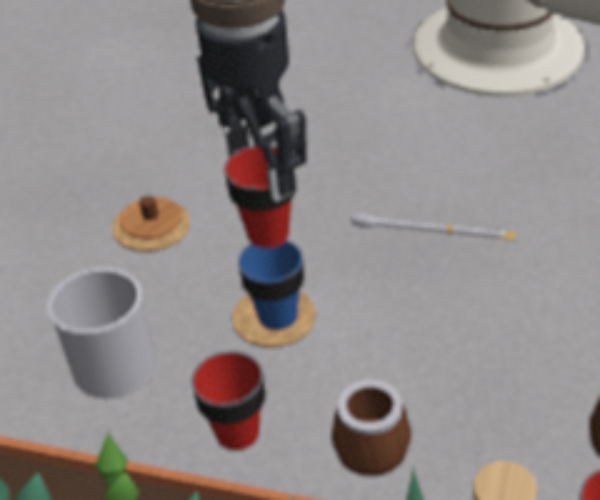

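The red cup is held level over the blue one (265,190 and 272,280), and the cover stands on its coaster (150,220). Next I'll lower the red cup.

```bash
python3 -m jog '[[1,0,0,-0.6,0,0,0],[1,0,-0.02,-1.2,0,0,0],[1,0,-0.02,-1.8,0,0,0],[1,0,-0.02,-2.2,0,0,0],[1,0,-0.02,-2.6,0,0,0]]'
python3 -m jog '[[1,0,0,-0.2,0,0,0],[1,0,0,-0.4,0,0,0],[1,0,0,-0.6,0,0,0],[1,0,0,-0.75,0,0,0],[1,0,0,-0.85,0,0,0]]'
python3 -m jog '[[1,0,0,-0.03,0,0,0],[1,0,0,-0.06,0,0,0],[1,0,0,-0.06,0,0,0]]'
```

```text
time: 15.65
ee_pos: [0.5803, -0.1357, 0.1237]
tcp_rot: [-90.0, 0.0, 53.0]
wrist_force: [-0.1, -0.3, -0.2]
opening: 0.0648
time: 16.15
ee_pos: [0.5804, -0.1363, 0.1028]
tcp_rot: [-90.0, 0.0, 52.9]
wrist_force: [-0.7, -0.4, -1.5]
opening: 0.0649
time: 16.45
ee_pos: [0.5805, -0.1362, 0.1017]
tcp_rot: [-90.0, -0.0, 52.9]
wrist_force: [0.5, 0.5, -0.6]
opening: 0.0647
```

```bash
python3 -m jog '[[1,0,0,-0.03,0,0,0],[1,0,0,-0.06,0,0,0],[1,0,0,-0.08,0,0,0],[1,0,0,-0.08,0,0,0]]'
python3 -m jog '[[1,0,0,-0.02,0,0,0],[1,0,0,-0.04,0,0,0],[1,0,0,-0.04,0,0,0],[1,0,0,-0.04,0,0,0]]'
```

```text
time: 16.85
ee_pos: [0.5804, -0.1362, 0.0995]
tcp_rot: [-90.0, -0.0, 52.9]
wrist_force: [1.1, -0.5, -1.0]
opening: 0.0656
time: 17.25
ee_pos: [0.5805, -0.1362, 0.0988]
tcp_rot: [-90.0, -0.0, 52.9]
wrist_force: [-0.7, 1.0, 2.6]
opening: 0.065
```

```bash
python3 -m jog '[[0.3,0,0,0,0,0,0],[0.2,0,0,0,0,0,0],[0,0,0,0,0,0,0],[0,0,0,0,0,0,0],[0,0,0,0,0,0,0]]'
python3 -m jog '[[0,0,0,0.5,0,0,0],[0,0,0,1.5,0,0,0],[0,0,0,3,0,0,0],[0,0,0,4.5,0,0,0],[0,0,0,5.6,0,0,0]]'
for i in 1 2; do python3 -m jog '[[0,-0.2,1.8,0,0,0,0.5],[0,-0.4,3.5,0,0,0,1],[0,-0.6,5.2,0,0,0,2],[0,-0.8,6.9,0,0,0,3],[0,-0.9,8.4,0,0,0,3.5]]'; done
cat > r.py <<'E'
from h import *
from scipy.optimize import least_squares
for c in ['scene','top']:
    rgb,X=shot(c,'last_%s.png'%c)
    for nm,z0,z1 in [('red_top',.108,.126)]:
        p=X[(np.hypot(X[...,0]-.58,X[...,1]+.136)<.045)&(X[...,2]>z0)&(X[...,2]<z1)]
        if len(p)>30:
            A=np.c_[p[:,:2]-p[:,:2].mean(0),np.ones(len(p))]; k=p[:,2]>np.median(p[:,2])-.003
            pl=np.linalg.lstsq(A[k],p[k,2],rcond=None)[0]
            print(c,nm,len(p),least_squares(lambda s:np.hypot(p[:,0]-s[0],p[:,1]-s[1])-.0318,p[:,:2].mean(0),loss='soft_l1',f_scale=.002).x,np.median(p[:,2]),p[:,2].max(),'tilt',np.degrees(pl[:2]))
E
python3 r.py
python3 - <<'E'
from h import *
a=cv2.imread('pics/last_scene.png')[120:270,150:330]; b=cv2.imread('pics/last_scene.png')[140:290,330:510]
cv2.imwrite('pics/s4c.png',cv2.resize(np.hstack([a,b]),None,fx=2.2,fy=2.2))
E
```

```text
time: 17.75
ee_pos: [0.5803, -0.1362, 0.0984]
tcp_rot: [-90.0, 0.0, 52.9]
wrist_force: [-0.0, -0.6, -0.3]
opening: 0.0854
time: 18.25
ee_pos: [0.5805, -0.1362, 0.2423]
tcp_rot: [-90.2, -0.1, 52.9]
wrist_force: [0.7, -1.1, -0.1]
opening: 0.0853
time: 18.75
ee_pos: [0.5573, 0.0756, 0.2398]
tcp_rot: [-90.1, -0.0, 70.6]
wrist_force: [0.6, -0.3, -1.4]
opening: 0.0858
time: 19.25
ee_pos: [0.5347, 0.2858, 0.2397]
tcp_rot: [-90.1, -0.0, 88.2]
wrist_force: [0.1, -0.5, -0.3]
opening: 0.0856
scene red_top 200 [ 0.58205963 -0.1354043 ] 0.11397326315062717 0.12035875449155135 tilt [-0.59023068 -0.06306797]
top red_top 197 [ 0.57831622 -0.13719705] 0.11780242135185055 0.12233529582035425 tilt [-0.2179799   0.06371247]
```

View pics/s4c.png

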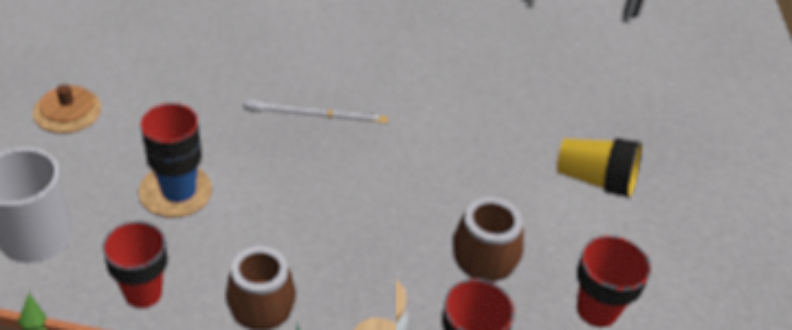

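Red is nested and level in the blue cup (crop 170,140; rim z about 0.118, centre about (0.580, -0.136)). The yellow cup hasn't moved (600,165). I'll move over it with the jaws across its axis and the tool tilted 18°.

```bash
python3 -m jog '[[0,-0.2,1,-0.5,0,0,-1.6],[0,-0.4,2,-1,0,0,-3.2],[0,-0.6,3,-1.5,0,0,-4.8],[0,-0.6,3.7,-1.6,0,0,-6.4],[0,-0.6,3.7,-1.6,0,0,-6.8]]'
for i in 1 2; do python3 -m jog '[[0,0,0,0,0,0,-1.6],[0,0,0,0,0,0,-3.2],[0,0,0,0,0,0,-4.8],[0,0,0,0,0,0,-6.4],[0,0,0,0,0,0,-6.8]]'; done
python3 -m jog '[[0,0,0,-0.3,-0.9,0.2,0],[0,0,0,-0.6,-1.8,0.43,0],[0,0,0,-1,-2.7,0.65,0],[0,0,0,-1.2,-3.58,0.86,0],[0,0,0,-1.2,-3.58,0.86,0]]'
python3 -m jog '[[0,0,0,0,0,0,0],[0,0,0,0,0,0,0]]'
python3 - <<'E'
from h import *
from scipy.spatial.transform import Rotation as Ro
o=bot.get_obs(); R=Ro.from_euler('xyz',o['tcp_rot'],degrees=True).as_matrix(); print(R.T.round(3)); print(o['q'])
E
```

```text
time: 19.85
ee_pos: [0.5199, 0.3777, 0.1981]
tcp_rot: [-90.0, 0.0, 53.7]
wrist_force: [0.7, -0.7, 0.0]
opening: 0.0853
time: 20.35
ee_pos: [0.5206, 0.3758, 0.1995]
tcp_rot: [-90.0, -0.0, 19.6]
wrist_force: [-0.7, 1.2, 0.2]
opening: 0.0855
time: 20.85
ee_pos: [0.5206, 0.3758, 0.1995]
tcp_rot: [-90.0, -0.0, -14.4]
wrist_force: [0.6, -0.3, 0.1]
opening: 0.0855
time: 21.35
ee_pos: [0.5202, 0.3769, 0.1653]
tcp_rot: [-108.7, 0.0, -14.0]
wrist_force: [0.8, 0.2, -1.0]
opening: 0.0853
time: 21.55
ee_pos: [0.5207, 0.3759, 0.1702]
tcp_rot: [-108.2, -0.2, -14.1]
wrist_force: [0.1, 0.5, 0.1]
opening: 0.0858
[[ 0.97  -0.243  0.004]
 [-0.072 -0.304 -0.95 ]
 [ 0.232  0.921 -0.313]]
[ 40.52008816  33.84498308  37.75977326 108.79782189 -10.62544502
 146.02588031]
```

```bash
python3 -m jog '[[0,0,0.07,-1.4,0,0,0],[0,0,0.07,-2.8,0,0,0],[0,0,0.07,-4.2,0,0,0],[0,0,0.07,-5.2,0,0,0],[0,0,0.07,-5.6,0,0,0]]'
python3 -m jog '[[0,0,0,-0.2,0,0,0],[0,0,0,-0.39,0,0,0],[0,0,0,-0.39,0,0,0]]'
python3 -m jog '[[0.1,0,0,0,0,0,0],[0.2,0,0,0,0,0,0],[0.3,0,0,0,0,0,0],[1,0,0,0,0,0,0],[1,0,0,0,0,0,0]]' 40
python3 -m jog '[[1,0,0,0,0,0,0],[1,0,0,0,0,0,0],[1,0,0,0,0,0,0]]' 40
python3 - <<'E'
from h import *
shot('scene','s5.png')
cv2.imwrite('pics/s5c.png',cv2.resize(cv2.imread('pics/s5.png')[100:280,330:540],None,fx=2.5,fy=2.5))
E
```

```text
time: 22.05
ee_pos: [0.5199, 0.3769, 0.0278]
tcp_rot: [-108.4, -0.1, -14.1]
wrist_force: [0.3, -0.7, -0.5]
opening: 0.0853
time: 22.35
ee_pos: [0.5208, 0.3783, 0.0199]
tcp_rot: [-108.3, -0.2, -14.0]
wrist_force: [-0.1, -0.5, -0.1]
opening: 0.0851
time: 22.85
ee_pos: [0.5207, 0.3785, 0.0197]
tcp_rot: [-108.3, -0.2, -14.0]
wrist_force: [-0.3, 0.5, 5.4]
opening: 0.0642
time: 23.15
ee_pos: [0.5207, 0.3785, 0.0197]
tcp_rot: [-108.3, -0.2, -14.0]
wrist_force: [0.3, 1.7, 6.0]
opening: 0.0643
```

View pics/s5c.png

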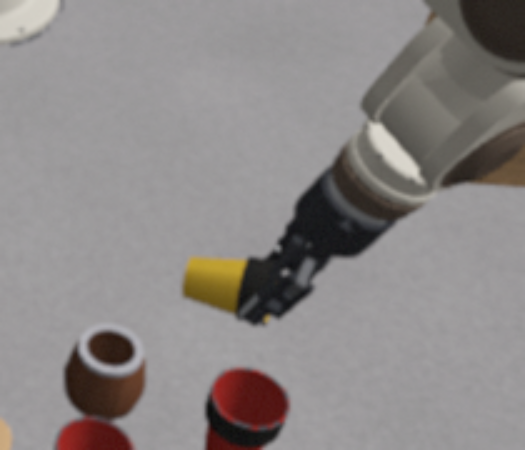

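The yellow cup is gripped by its band (crop 265,290). Next: lift it, swing towards the stack, then turn it upright.

```bash
python3 -m jog '[[1,0,0,0.3,0,0,0],[1,0,0,1.2,0,0,0],[1,0,0,2.6,0,0,0],[1,0,0,4.2,0,0,0],[1,0,0,5.6,0,0,0]]' 60
for i in 1 2; do python3 -m jog '[[1,0,-0.8,0.3,0,0,-0.9],[1,-0.1,-1.8,0.7,0,0,-1.9],[1,-0.2,-2.8,1,0,0,-2.9],[1,-0.3,-3.8,1.3,0,0,-3.9],[1,-0.4,-4.8,1.6,0,0,-4.9]]'; done
for i in 1 2 ; do python3 -m jog '[[1,0,0,0,0.6,-1.2,0],[1,0,0,0,1.3,-2.5,0],[1,0,0,0,2,-4,0],[1,0,0,0,2.8,-5.5,0],[1,0,0,0,3.56,-7,0]]'; done
python3 -m jog '[[1,0,0,0,0,0,0],[1,0,0,0,0,0,0],[1,0,0,0,0,0,0]]'
cat > y.py <<'E'
from h import *
from scipy.optimize import least_squares
from scipy.spatial.transform import Rotation as Ro
o=bot.get_obs(); R=Ro.from_euler('xyz',o['tcp_rot'],degrees=True).as_matrix(); t=R[:,1]; G=o['ee_pos']-.019*t
print('t',t.round(3),'el',np.degrees(np.arcsin(t[2])),'jaw',R[:,0].round(3),'TCP',o['ee_pos'].round(4),'q',np.round(o['q'],1))
for c in ['scene','top']:
    rgb,X=shot(c,'last_%s.png'%c); C=rgb.astype(int)
    k=(np.abs(X-G)<.1).all(-1)&(C[...,0]-C[...,2]>40)&(C[...,1]>.6*C[...,0]); p=X[k]
    if len(p)<60: print(c,len(p)); continue
    def res(s):
        a=np.array([s[2],s[3],1]);a/=np.linalg.norm(a); d=p-np.array([s[0],s[1],s[4]]); h=d@a; r=np.linalg.norm(d-h[:,None]*a,axis=1)
        out=r-(.0215+np.clip(h,0,.056)*.0075/.056)
        ins=r-(.020+h*.0105/.084)
        e=np.where(np.abs(ins)<np.abs(out),ins,out); return np.where(h<0,np.hypot(h,np.maximum(out,0)),e)
    f=least_squares(res,[G[0],G[1],0,0,G[2]-.07],loss='soft_l1',f_scale=.0015)
    s=f.x; print(c,len(p),'foot',s[[0,1,4]].round(4),'tilt xy deg',np.degrees(s[2:4]).round(2),'rms',np.sqrt(np.mean(f.fun**2)).round(5),'foot-TCP',(s[[0,1,4]]-o['ee_pos']).round(4))
E
python3 y.py
python3 - <<'E'
from h import *
cv2.imwrite('pics/s6c.png',cv2.resize(cv2.imread('pics/last_scene.png')[20:240,200:420],None,fx=2.5,fy=2.5))
E
```

```text
time: 23.7
ee_pos: [0.5201, 0.3778, 0.1607]
tcp_rot: [-108.4, -0.2, -14.0]
wrist_force: [2.0, 0.5, -1.3]
opening: 0.0641
time: 24.2
ee_pos: [0.5101, 0.2571, 0.1991]
tcp_rot: [-108.4, -0.2, -38.7]
wrist_force: [0.3, -0.0, -1.1]
opening: 0.064
time: 24.7
ee_pos: [0.5001, 0.137, 0.2392]
tcp_rot: [-108.4, -0.2, -63.2]
wrist_force: [-0.7, 0.1, -1.1]
opening: 0.0639
time: 25.2
ee_pos: [0.5004, 0.138, 0.2399]
tcp_rot: [-68.7, -0.2, -63.1]
wrist_force: [-0.9, -1.2, -0.6]
opening: 0.0638
time: 25.7
ee_pos: [0.5381, 0.1394, 0.2342]
tcp_rot: [-31.7, 0.6, -62.4]
wrist_force: [0.5, 0.6, -1.7]
opening: 0.0641
time: 26.0
ee_pos: [0.5387, 0.1393, 0.2428]
tcp_rot: [-31.4, 0.3, -62.5]
wrist_force: [-0.3, 1.0, 0.5]
opening: 0.0638
t [ 0.756  0.397 -0.521] el -31.38437808800193 jaw [ 0.462 -0.887 -0.006] TCP [0.5387 0.1393 0.2428] q [  4.6 -48.6 -48.9  33.2  19.6 167.9]
scene 702 foot [0.5238 0.1301 0.1736] tilt xy deg [2.35 2.29] rms 0.00104 foot-TCP [-0.0149 -0.0092 -0.0693]
top 1051 foot [0.5243 0.1318 0.1827] tilt xy deg [0. 0.] rms 0.00341 foot-TCP [-0.0144 -0.0075 -0.0601]
```

View pics/s6c.png

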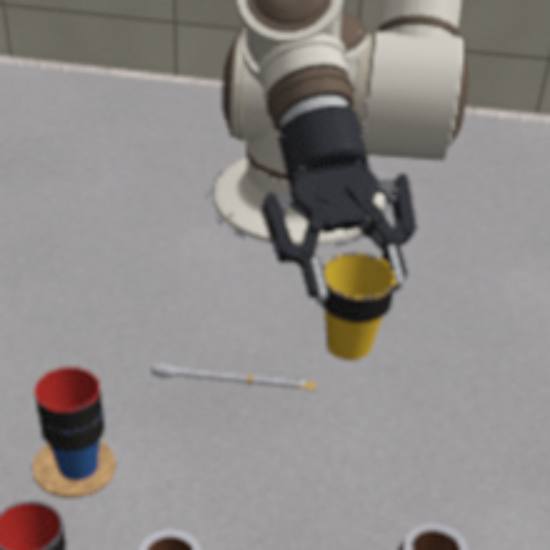

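The yellow cup is held almost upright (crop 360,300). Joint 2 reached its limit, so the pose shifted by 4 cm. The stack is farther out, so this should clear. Next: move over the stack with a further 2.5° of turn and re-measure.

```bash
for i in 1 2; do python3 -m jog '[[1,0.2,-0.8,0,0.02,-0.04,0],[1,0.4,-2,0,0.05,-0.1,0],[1,0.6,-3.3,0,0.08,-0.15,0],[1,0.9,-4.5,0,0.1,-0.2,0],[1,1.08,-5.35,0,0.12,-0.22,0]]'; done
python3 -m jog '[[1,0,0,-0.2,0,0,0],[1,0,0,-0.4,0,0,0],[1,0,0,-0.4,0,0,0],[1,0,0,-0.4,0,0,0]]'
python3 y.py; python3 r.py
```

```text
time: 26.6
ee_pos: [0.5663, 0.0039, 0.2424]
tcp_rot: [-30.1, 0.3, -62.5]
wrist_force: [0.0, 0.1, -1.1]
opening: 0.0638
time: 27.1
ee_pos: [0.5935, -0.13, 0.2421]
tcp_rot: [-28.9, 0.4, -62.5]
wrist_force: [-0.4, 0.4, -1.3]
opening: 0.064
time: 27.5
ee_pos: [0.5928, -0.1272, 0.2309]
tcp_rot: [-28.9, 0.4, -62.4]
wrist_force: [1.4, 0.8, -2.0]
opening: 0.0643
t [ 0.774  0.409 -0.483] el -28.895557497835586 jaw [ 0.463 -0.886 -0.007] TCP [ 0.5928 -0.1272  0.2309] q [-33.2 -23.2 -34.8  37.2  50.  139.3]
scene 674 foot [ 0.5799 -0.1345  0.1593] tilt xy deg [0.61 1.06] rms 0.00102 foot-TCP [-0.0129 -0.0073 -0.0716]
top 1031 foot [ 0.5781 -0.135   0.1701] tilt xy deg [-0. -0.] rms 0.01231 foot-TCP [-0.0147 -0.0078 -0.0608]
scene red_top 201 [ 0.5819955  -0.13521602] 0.11409517333677006 0.11998002473688452 tilt [-0.15523497 -0.88215132]
top red_top 46 [ 0.57853865 -0.13829804] 0.11813905023285409 0.12108136112468912 tilt [-0.75307809  0.5576603 ]
```

```bash
python3 -m jog '[[1,0.03,-0.07,-0.3,0,0,0],[1,0.03,-0.07,-0.7,0,0,0],[1,0.03,-0.07,-1.1,0,0,0],[1,0.03,-0.07,-1.4,0,0,0],[1,0.03,-0.07,-1.6,0,0,0]]'
python3 -m jog '[[1,0,0,-0.3,0,0,0],[1,0,0,-0.6,0,0,0],[1,0,0,-0.9,0,0,0],[1,0,0,-1.1,0,0,0],[1,0,0,-1.2,0,0,0]]'
python3 -m jog '[[1,0,0,-0.2,0,0,0],[1,0,0,-0.4,0,0,0],[1,0,0,-0.6,0,0,0],[1,0,0,-0.7,0,0,0],[1,0,0,-0.7,0,0,0]]'
python3 - <<'E'
from h import *
shot('scene','s7.png')
cv2.imwrite('pics/s7c.png',cv2.resize(cv2.imread('pics/s7.png')[100:260,150:320],None,fx=3.4,fy=3.4))
E
```

```text
time: 28.2
ee_pos: [0.5934, -0.1298, 0.189]
tcp_rot: [-28.9, 0.5, -62.5]
wrist_force: [0.6, 0.2, -1.7]
opening: 0.0641
time: 28.7
ee_pos: [0.5935, -0.1299, 0.1599]
tcp_rot: [-28.9, 0.5, -62.5]
wrist_force: [-0.2, 0.8, -1.2]
opening: 0.0636
time: 29.2
ee_pos: [0.5935, -0.1299, 0.1425]
tcp_rot: [-28.9, 0.5, -62.5]
wrist_force: [0.1, -0.9, 0.1]
opening: 0.064
```

View pics/s7c.png

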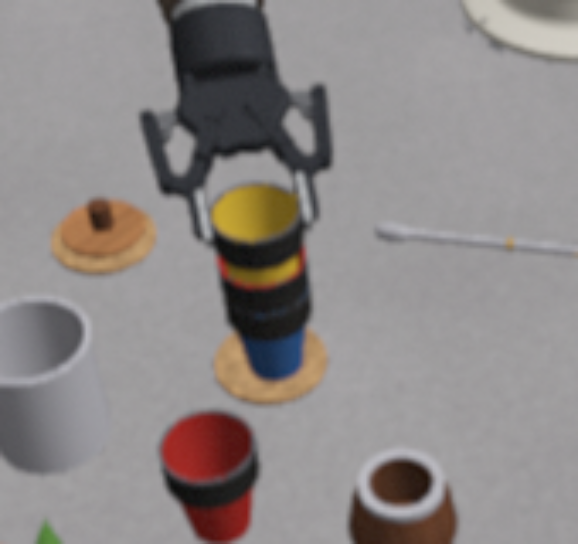

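The yellow foot is inside the red mouth with an even gap (crop 260,260). I'll keep lowering slowly.

```bash
python3 -m jog '[[1,0,0,-0.08,0,0,0],[1,0,0,-0.16,0,0,0],[1,0,0,-0.24,0,0,0],[1,0,0,-0.3,0,0,0],[1,0,0,-0.3,0,0,0]]'
python3 -m jog '[[1,0,0,-0.04,0,0,0],[1,0,0,-0.08,0,0,0],[1,0,0,-0.1,0,0,0],[1,0,0,-0.1,0,0,0]]'
python3 y.py | grep scene; python3 r.py | grep scene
```

```text
time: 29.75
ee_pos: [0.5936, -0.1299, 0.1353]
tcp_rot: [-28.9, 0.5, -62.5]
wrist_force: [-0.2, -0.1, -0.4]
opening: 0.0643
time: 30.15
ee_pos: [0.5936, -0.13, 0.1331]
tcp_rot: [-28.9, 0.4, -62.5]
wrist_force: [-0.2, 0.8, -0.9]
opening: 0.064
scene 419 foot [ 0.5909 -0.1402  0.0447] tilt xy deg [-5.45  3.5 ] rms 0.00131 foot-TCP [-0.0027 -0.0102 -0.0884]
scene red_top 237 [ 0.58394963 -0.13416861] 0.11606831435814971 0.12599698428257708 tilt [-1.36418243 -0.35485861]
```

```bash
python3 -m jog '[[1,0,0,-0.03,0,0,0],[1,0,0,-0.06,0,0,0],[1,0,0,-0.08,0,0,0],[1,0,0,-0.08,0,0,0]]'
python3 -m jog '[[1,0,0,-0.03,0,0,0],[1,0,0,-0.06,0,0,0],[1,0,0,-0.06,0,0,0]]'
```

```text
time: 30.75
ee_pos: [0.5936, -0.13, 0.1311]
tcp_rot: [-28.9, 0.4, -62.5]
wrist_force: [-0.7, 0.9, -0.5]
opening: 0.0643
time: 31.05
ee_pos: [0.5936, -0.13, 0.1295]
tcp_rot: [-28.9, 0.4, -62.5]
wrist_force: [-1.1, 0.7, -1.4]
opening: 0.064
```

```bash
python3 -m jog '[[1,0,0,-0.02,0,0,0],[1,0,0,-0.04,0,0,0],[1,0,0,-0.04,0,0,0]]'
```

```text
time: 31.35
ee_pos: [0.5937, -0.13, 0.1286]
tcp_rot: [-28.9, 0.4, -62.5]
wrist_force: [0.8, -1.2, -0.7]
opening: 0.0642
```

```bash
python3 -m jog '[[1,0,0,-0.02,0,0,0],[1,0,0,-0.04,0,0,0],[1,0,0,-0.04,0,0,0]]'
python3 -m jog '[[1,0,0,-0.02,0,0,0],[1,0,0,-0.04,0,0,0],[1,0,0,-0.04,0,0,0]]'
```

```text
time: 31.65
ee_pos: [0.5938, -0.13, 0.1279]
tcp_rot: [-28.9, 0.4, -62.5]
wrist_force: [-1.3, 0.3, 0.6]
opening: 0.0641
time: 31.95
ee_pos: [0.5941, -0.13, 0.1279]
tcp_rot: [-28.8, 0.4, -62.4]
wrist_force: [-2.7, 1.9, 6.3]
opening: 0.0638
```

```bash
python3 -m jog '[[0.35,0,0,0,0,0,0],[0.25,0,0,0,0,0,0],[0.15,0,0,0,0,0,0],[0,0,0,0,0,0,0],[0,0,0,0,0,0,0]]' 20
python3 -m jog '[[0,0,0,0,0,0,0],[0,0,0,0,0,0,0]]'
python3 -m jog '[[0,-0.3,-0.16,0.25,0,0,0],[0,-0.9,-0.48,0.7,0,0,0],[0,-1.8,-0.95,1.4,0,0,0],[0,-2.7,-1.4,2.2,0,0,0],[0,-3.4,-1.8,3,0,0,0]]'
python3 -m jog '[[0,-0.5,0,1,0,0,0],[0,-0.8,0,2,0,0,0],[0,-0.8,0,2,0,0,0]]'
python3 - <<'E'
from h import *
from scipy.optimize import least_squares
for c in ['scene','top']:
    rgb,X=shot(c,'fin_%s.png'%c)
    p=X[(np.hypot(X[...,0]-.58,X[...,1]+.136)<.045)&(X[...,2]>.137)&(X[...,2]<.156)]
    if len(p)<30: print(c,len(p)); continue
    q=p[p[:,2]>np.median(p[:,2])-.003]; A=np.c_[q[:,:2]-q[:,:2].mean(0),np.ones(len(q))]
    print(c,len(p),least_squares(lambda s:np.hypot(p[:,0]-s[0],p[:,1]-s[1])-.0318,p[:,:2].mean(0),loss='soft_l1',f_scale=.002).x,np.median(p[:,2]),p[:,2].max(),np.degrees(np.linalg.lstsq(A,q[:,2],rcond=None)[0][:2]))
    p=X[(np.hypot(X[...,0]-.47,X[...,1]+.326)<.05)&(X[...,2]>.012)&(X[...,2]<.022)]; print('cover',len(p),(np.percentile(p,1,axis=0)+np.percentile(p,99,axis=0))/2)
cv2.imwrite('pics/s8c.png',cv2.resize(cv2.imread('pics/fin_scene.png')[120:270,150:330],None,fx=3.4,fy=3.4))
E
```

```text
time: 32.45
ee_pos: [0.5936, -0.13, 0.1263]
tcp_rot: [-28.9, 0.4, -62.5]
wrist_force: [-0.2, -0.1, 0.7]
opening: 0.0851
time: 32.65
ee_pos: [0.5936, -0.13, 0.1265]
tcp_rot: [-28.9, 0.4, -62.5]
wrist_force: [0.1, -0.6, 0.6]
opening: 0.0855
time: 33.15
ee_pos: [0.5076, -0.1752, 0.2025]
tcp_rot: [-28.9, 0.4, -62.5]
wrist_force: [0.8, -0.9, 0.1]
opening: 0.0853
time: 33.45
ee_pos: [0.4889, -0.1761, 0.2558]
tcp_rot: [-28.8, 0.1, -62.5]
wrist_force: [-0.4, 0.3, -0.3]
opening: 0.0853
scene 205 [ 0.58172412 -0.13490101] 0.14279830401942709 0.14968204125188214 [-0.00162495 -0.74924233]
cover 280 [ 0.4714182  -0.32340309  0.01681387]
top 210 [ 0.57819635 -0.13703569] 0.14564960502426066 0.1514123891420526 [-0.25407688  0.38705628]
cover 371 [ 0.47124759 -0.32737112  0.01747687]
```

View pics/s8c.png

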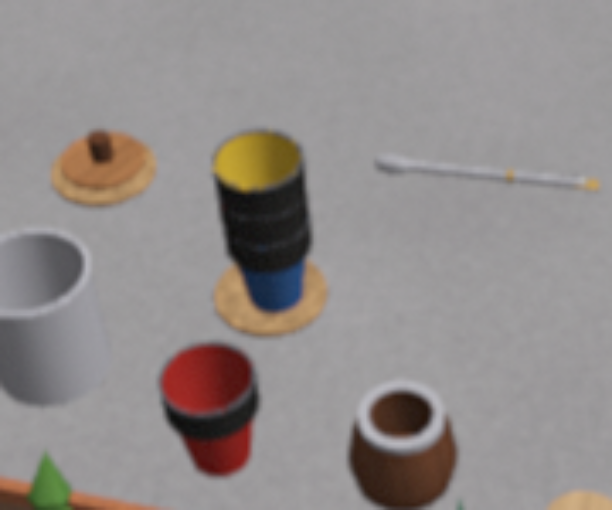

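The stack is fully home: three bands sit flush (crop 260,200) and the yellow rim is at 0.146 m as expected. The cover stands knob up on its coaster (100,165).

```bash
python3 -c "
from workcell import bot
print(bot.job_done())"
```

```text
the job is handed in; nothing more can be done
None
```

The job is done and handed in at about 33.5 s of robot time. I stood the cover knob up on the empty coaster, nested the nearest red cup in the blue one, then turned the yellow cup upright and nested it on top. Everything was lowered slowly, and the highest wrist force in the readings during a set-down was about 6 N.

**Last checks:**
- **Stack:** the yellow rim measured 0.146 m high in the top camera, the height expected for a full nest, and 28 mm above the red rim. Measured tilt was below 1°. The red and yellow rim centres agreed within about 1 mm in each camera. I did not re-measure the blue cup after nesting; the picture shows it still on its coaster.
- **Cover:** it lies flat, within about 4 mm of the coaster's centre in both cameras.
- **Gripper and other things:** the gripper is open and clear of everything. The things I could see in the last picture (a close crop around the stack) looked unmoved; I did not measure them.

**What disagreed or went wrong:**
- The two cameras differ by a steady 2–4 mm; I used the average of the two, which the red-cup grasp agreed with.
- The top-camera fit of the yellow cup in the hand was unusable, so I relied on the scene camera and the arm's own pose there. With the cup partly nested the scene fit failed too, so I finished the lowering by force.
- Joint 2 reached its range limit in mid-air while turning the yellow cup. That shifted the pose by about 4 cm, and I corrected it before nesting.

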